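# Tighten the gland nut of the specimen cell

## Robot

A 6-joint arm with a two-finger parallel gripper is mounted at the origin on a cart in front of the work surface, level with it; the furniture and walls round the work are solid. World frame = base frame: x ahead of the robot, y to its left, z up, the work surface at z = 0. Lengths are in m, angles in rad, forces in N, time in s.
With the tool pointing down it reaches from about 0.275 to 1 m from the base axis. Payload 8.4 kg.
Tool frame: the origin (TCP) lies midway between the tips of the shut fingers; the grasp point (between the pads) lies env.grasp_offset behind it (env.grasp_offset is the distance from the TCP to the grasp point, in m); z points along the fingers, y is the line along which they close (so a half turn about z gives the same grasp; the last joint's range is limited). The gripper opens to 85 mm and grips with 20 to 120 N. Pads are 22 mm wide; open, the fingers measure 114 mm over their backs; the gripper's body (76 mm by 85 mm) begins 54 mm behind the grasp point. The pads swing forward as they close: fully open they stand 13 mm farther back than shut.
Start: joints at [-1.201, 0.353, 1.633, -0, 1.155, -0.002], TCP at [0.227, -0.582, 0.231] pointing down, gripper open.
Joint ranges: [-2.63, 2.63], [-0.92, 2.1], [0.06, 2.66], [-1.3, 4.44], [0, 2.69], [-3.02, 3.02]. Speed limits (rad/s): [2.22, 2.22, 2.79, 3.14, 3.14, 3.14].

## Interface

Orientations are given as a rotation vector (axis times angle).
In Python, from cell import env, optics, ticket, models gives the robot as it stands.
- The arm moves only by the shell command python3 -m handwheel 'ROWS'. ROWS is JSON, a list of rows, each a list of 3 entries, a list of its own where there are three numbers: the opening, from -1 (shut) to 1 (fully open), then the shift along the world's x, y, z in m, then the turn about the world's z in degrees. A call has exactly 10 rows; each row shifts and turns the commanded pose from where the row before left it; what a row does not reach is not made up. A row lasts 1/12 s, in which the tool goes at most 41.7 mm and 7.16 degrees, less where a joint would pass 70% of its speed; a pose out of reach is approached as far as the arm can. A call with a gripper value outside its range is refused whole. The fingers move at their own pace and stop on an object; the grip force is fixed at half the most. Time passes only in rows, so rows that do not move let the fingers close, or fill a call up. It gives the time, the measured TCP pose, the force and the opening at its end, in the units of the state.
- env.sense(): the state, without advancing time (a new reading comes with each control period).
- optics.camera(name): name is "side" or "top"; returns a dict with "pixels" (384x512x3 uint8, red, green, blue), "depth" (384x512 float32, m along the optical axis (not along the pixel's ray), 0 where there is no reading), "mtx" (3x3 intrinsics, pixels), "R" (3x3) and "t" (3): a world point X has camera coordinates R X + t. Camera axes: x right, y down, z forward; pixel columns grow to the right and rows downward; lengths in m; the calibration is good to about 2 mm. A picture is of the moment at which its call begins.
- ticket.close_job(): hands the job in, once; it reports no verdict.
Trained networks look in a picture, given as the dict that the camera call returned (one of the last four; its "shot" number tells which), for a name from the list of things; names that differ only in an ending like _2 or _b are one class to them, and where a whole thing is asked for, a point or a joint stands for the part that bears it (a point fixed in the world has none). Each returns a list of dicts, best first, with "conf" (0 to 1); they miss things now and then, are a little off and sometimes report something else, mostly with a low value. They report only what shows in the picture. A call takes as long as a camera call. They do not tell look-alikes from the thing itself.
- models.search_frame(name, picture): "box" ([left, top, right, bottom] in pixels, round what is visible of it).
The state is a dict: "time": time; "qpos": joint angles; "dq": joint speeds; "tau": joint torques, N m; "position": TCP position; "tool_rot": TCP orientation; "ft_force": force on the tool from outside, world axes, zero at the start; "ft_torque": the same for the moment, N m; "opening": finger opening in m.
Only numpy, scipy, OpenCV 4.12 (cv2) and the standard library are available. Lean on these libraries where they do the work, as an engineer would, in place of code of your own. Each camera call takes 0.05 s, during which the arm holds its last target. There are 200 camera calls.

## Task

The brass gland nut on the specimen cell is loose: with the fingers, turn it clockwise (seen from above) until it is finger-tight. Then set the ring wrench flat down over the nut, let go of it, take it again by the black grip at the end of its handle and pull the nut a further quarter turn clockwise, no more and no less. Leave the wrench sitting flat on the nut and do not disturb the marker pen, scissors, tape or jar.

Things in the scene. Friction and masses are not known exactly. Their poses are not given: they have to be found in the camera images.
- cell: Specimen cell bolted to the bench: 120x120x12 mm steel plate, round aluminium body, and on it a round flange, 84 mm across, top face 70 mm above the bench; the nut sits on it. A low brass side port points along the cell's +x (to 62 mm from the axis, below 48 mm height). Origin on the vertical nut axis at bench level, z up. Position and yaw vary.
- flange (a point): Centre of the flange's top face, on the nut axis, 70 mm above the bench. The wrench rests on this face when it is fully down.
- nut: The brass gland nut, a hexagon 44 mm across flats, 51 mm across corners, 26 mm high: the lower 20 mm straight, the upper 6 mm tapering to 35.5 mm across flats. Origin on the nut axis at its underside, level with the flange top; axes as for nut_top.
- nut_top (a point): Centre of the nut's top face, 26 mm above the flange; turns with the nut. Its x axis is normal to one flat of the hexagon, so the flats' normals lie at 0, 60, 120... degrees from it about z; a dark line on the nut's top and side lies along it. A fixed copper tube stub, 18 mm across, stands on the axis up to 10 mm above the nut's top.
- run (a joint): Rotation of the nut on its thread, rad, growing clockwise seen from above. It turns easily (about 0.1 N m) up to 1.4, where it is finger-tight and stops. It starts between 0 and 0.5.
- tighten (a joint): Rotation of the nut beyond finger-tight, rad, growing clockwise seen from above, 0 at the start. It moves only once run has reached its stop, against a stiff, steady 1.8 N m, and stays where it is left; a quarter turn is 1.571. It does not stop by itself at a quarter turn.
- wrench: Loose ring wrench, 198 mm long, 16 mm high, 0.35 kg, lying flat. Origin: ring centre, underside; x along the handle to its end, z up. Ring: 65 mm across outside, through-hole a hexagon 47 mm across flats, flat normals at 0, 60... degrees from x (fits the nut when x is a multiple of 60 degrees from the nut's x; then about 7 degrees of play either way). Centre of mass 12 mm along x.
- wrench_neck (a point): Middle of the flat steel neck (18 mm wide, 14 mm high, from 32 to 95 mm from the ring's centre along the wrench's x); this point is 58 mm from the ring's centre, 8 mm above the underside.
- wrench_grip (a point): Middle of the black ribbed grip (24 mm wide, 16 mm high, from 95 to 165 mm from the ring's centre along the wrench's x); this point is 130 mm from the ring's centre, 8 mm above the underside.
- marker: black-and-white marker pen, 138x16x18 mm, lying loose; a bystander.
- scissors: orange-handled scissors, 199x87x9 mm, lying loose; a bystander.
- tape: roll of tape, 92 mm across, 25 mm high, lying loose; a bystander.
- jar: small sample jar with a blue cap, 44 mm across, 69 mm high, standing loose; a bystander.
Mind the look-alikes: they are no part of the job. Leave any purple look-alike of the wrench alone.

How it is judged:
By the outcome, as a careful person would: the job done as asked, in the order asked, and still so for the second after the job is handed in, with the robot touching nothing.
It also fails if it takes over 64 s, if anything falls off the work surface, if the arm or the gripper's body presses on something with over 40 N, if the wrist force passes 120 N, or if a joint passes its speed limit or range.

## Working session

There is one attempt and no reset: what is moved stays moved. The work goes in short steps, Python scripts to look and compute and a shell command to move; the robot and the scene stay as the last step left them, time stands still between calls to the robot, and variables do not carry over. Pictures are saved under pics/ and viewed, on a budget of 13 in all, crops included, one or two more only if the job needs it, and the job is handed in when it is done.

```bash
mkdir -p pics; ls
cat > h.py <<'E'
import numpy as np,cv2
from cell import env,optics,ticket,models
def world(p,u,v,d):
    K=p["mtx"];c=np.array([(u-K[0,2])/K[0,0]*d,(v-K[1,2])/K[1,1]*d,d]);return p["R"].T@(c-p["t"])
def cloud(p):
    K=p["mtx"];v,u=np.mgrid[:384,:512];d=p["depth"]
    c=np.stack([(u-K[0,2])/K[0,0]*d,(v-K[1,2])/K[1,1]*d,d],-1)
    return (c-p["t"])@p["R"]
def proj(p,X):
    c=p["R"]@np.array(X)+p["t"];q=p["mtx"]@c;return q[:2]/q[2]
def save(p,n,box=None,s=1):
    im=p["pixels"][:,:,::-1]
    if box: im=im[box[1]:box[3],box[0]:box[2]]
    cv2.imwrite("pics/"+n,cv2.resize(im,None,fx=s,fy=s,interpolation=cv2.INTER_CUBIC))
E
python3 - <<'E'
from h import *
s=env.sense();print({k:np.round(v,3) for k,v in s.items()},env.grasp_offset)
a=optics.camera("top");b=optics.camera("side")
for p,n in((a,"top"),(b,"side")):
    print(n,np.round(-p["R"].T@p["t"],3),p["mtx"][0,0])
    for k in["cell","nut","wrench","wrench_grip","marker","scissors","tape","jar"]:
        for r in models.search_frame(k,p)[:3]:
            print(k,np.round(r["box"]),round(r["conf"],2))
im=np.hstack([a["pixels"],b["pixels"]])[:,:,::-1]
save(a,"top0.png",s=1.5);save(b,"side0.png",s=1.5)
E
```

```text
pics
{'time': np.float64(0.0), 'qpos': array([-1.201,  0.354,  1.634,  0.   ,  1.155, -0.002]), 'dq': array([ 0.001,  0.001, -0.   ,  0.   , -0.   ,  0.001]), 'tau': array([ 2.0000e-03, -6.0525e+01, -3.4207e+01,  0.0000e+00,  9.0000e-03,
        0.0000e+00]), 'position': array([ 0.227, -0.582,  0.231]), 'tool_rot': array([-3.086, -0.58 ,  0.   ]), 'ft_force': array([-0.153,  0.367, -0.135]), 'ft_torque': array([ 0.03 , -0.035,  0.003]), 'opening': np.float64(0.085)} 0.0187
top [ 0.421 -0.016  1.112] 384.9429177896569
cell [225. 149. 269. 197.] 0.78
nut [233. 162. 251. 179.] 0.63
wrench [351. 168. 375. 236.] 0.85
wrench [294. 183. 329. 254.] 0.68
wrench_grip [294. 186. 327. 251.] 0.82
wrench_grip [349. 169. 374. 240.] 0.63
marker [230. 216. 262. 255.] 0.67
marker [223. 153. 268. 195.] 0.52
scissors [154. 234. 212. 270.] 0.7
tape [137. 147. 167. 175.] 0.58
jar [349. 171. 374. 235.] 0.74
jar [302. 125. 316. 144.] 0.57
side [0.131 0.737 0.734] 366.0923642430662
cell [217. 186. 268. 234.] 0.87
nut [235. 187. 255. 201.] 0.73
wrench [287. 155. 343. 170.] 0.75
wrench [287. 179. 341. 208.] 0.74
wrench_grip [288. 181. 338. 207.] 0.79
wrench_grip [286. 155. 342. 173.] 0.71
wrench_grip [162. 253. 198. 285.] 0.27
marker [288. 217. 314. 249.] 0.59
scissors [269. 259. 298. 311.] 0.86
tape [164. 251. 202. 287.] 0.87
jar [240. 156. 252. 179.] 0.69
```

View pics/top0.png

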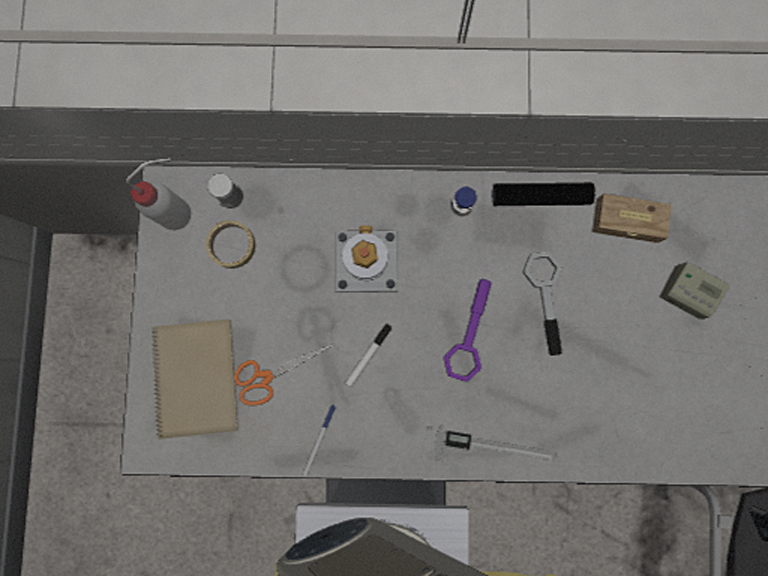

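Run:
```python
from h import *
a=optics.camera("top");C=cloud(a);im=a["pixels"]
save(a,"nut0.png",(215,140,385,265),4.5)
# nut: points z>0.088 in the cell box
def show(n,b,z0,z1):
    l,t,r,q=b;P=C[t:q,l:r].reshape(-1,3);c=im[t:q,l:r].reshape(-1,3);m=(P[:,2]>z0)&(P[:,2]<z1);P=P[m]
    rc=cv2.minAreaRect((P[:,:2]*1000).astype(np.float32));print(n,len(P),P.mean(0).round(4),np.round(rc[0],1),np.round(rc[1],1),round(rc[2],1),np.median(c[m],0))
show("nut",(225,149,269,197),.086,.099)
show("stub",(225,149,269,197),.100,.12)
show("flange",(225,149,269,197),.062,.12)
show("wA",(345,163,380,242),.008,.03)
show("wB",(288,178,333,258),.008,.03)
```

```text
nut 184 [0.6078 0.037  0.0941] [608.7  38.1] [47.  43.3] 0.9 [129.5 104.   62. ]
stub 40 [0.6093 0.0372 0.1046] [611.9  36.5] [17.5 22.5] 70.1 [133.5  89.   65. ]
flange 720 [0.6071 0.0369 0.0782] [609.4  37.8] [83.5 79.9] 1.4 [155.  156.  160.5]
wA 589 [ 0.536  -0.31    0.0155] [ 533.2 -300.4] [ 69.4 195.2] 89.0 [109. 110. 110.]
wB 566 [ 0.4773 -0.1649  0.0153] [ 483.1 -156.7] [ 70.1 197.7] 83.6 [ 96.   55.5 122. ]
```

View pics/nut0.png

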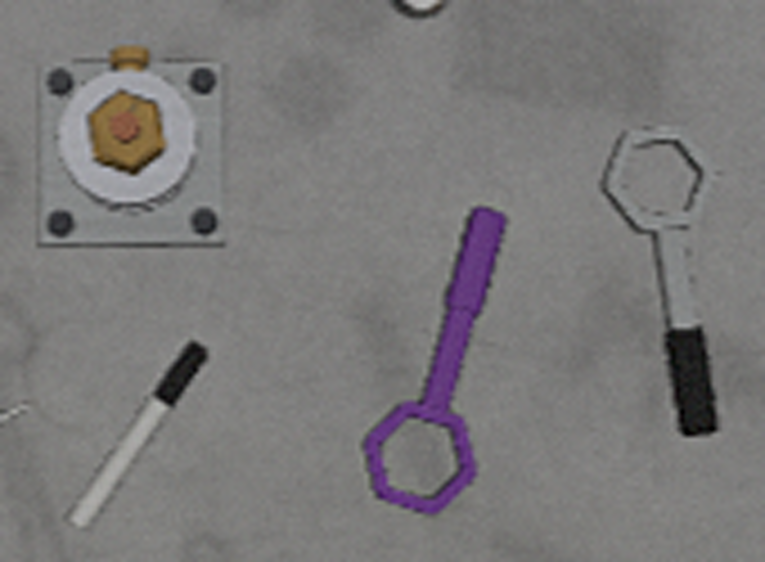

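The images show the nut at top-image px (365,253)/1.5, with the real wrench (steel, black grip) at right and the purple one a decoy. Next I fit poses by template.

```bash
cat >> h.py <<'E'
from scipy.optimize import minimize
def hexv(af,ang):
    r=af/2/np.cos(np.pi/6);t=np.radians(ang+30+60*np.arange(6));return np.stack([r*np.cos(t),r*np.sin(t)],1)
def wrench_polys(x,y,th):
    c,s=np.cos(np.radians(th)),np.sin(np.radians(th));R=np.array([[c,-s],[s,c]])
    box=lambda a,b,w:np.array([[a,-w],[b,-w],[b,w],[a,w]])/1000
    t=np.linspace(0,2*np.pi,7)[:-1]+np.pi/6
    ring=np.stack([np.cos(t),np.sin(t)],1)*.0325
    return [(p@R.T+[x,y]) for p in(ring,box(30,95,9),box(95,165,12),hexv(.047,0))]
def fit_wrench(C,box,zmin,x0,zt):
    l,t,r,q=box;P=C[t:q,l:r].reshape(-1,3);P=P[(P[:,2]>zmin)&(P[:,2]<zmin+.03)][:,:2]
    o=np.array(x0[:2])-.25;S=1000
    m=np.zeros((500,500),np.uint8)
    for p in P: cv2.circle(m,tuple(np.int32((p-o)*S)),2,1,-1)
    m=m.astype(float);m=cv2.GaussianBlur(m,(0,0),2)
    def f(v):
        k=np.zeros((500,500),np.uint8);pl=wrench_polys(*v)
        for i,p in enumerate(pl): cv2.fillPoly(k,[np.int32((p-o)*S*16)],0 if i==3 else 1,shift=4)
        return ((cv2.GaussianBlur(k.astype(float),(0,0),2)-m)**2).sum()
    best=None
    for d in(-8,0,8):
        v=minimize(f,[x0[0],x0[1],x0[2]+d],method="Nelder-Mead",options=dict(initial_simplex=np.array(x0)+np.array([[0,0,d],[.008,0,d],[0,.008,d],[0,0,d+5]])))
        if best is None or v.fun<best.fun: best=v
    return best.x,best.fun/m.sum()
def nut_angle(p,c,z,half=.032):
    # brass hexagon, rectified to plane z; returns rectified patch (x up, y left), 10 px/mm
    n=640;w=np.float32([[c[0]+half,c[1]+half,z],[c[0]+half,c[1]-half,z],[c[0]-half,c[1]-half,z],[c[0]-half,c[1]+half,z]])
    s=np.float32([proj(p,X) for X in w]);H=cv2.getPerspectiveTransform(s,np.float32([[0,0],[n,0],[n,n],[0,n]]))
    return cv2.warpPerspective(p["pixels"],H,(n,n),flags=cv2.INTER_CUBIC)
E
python3 - <<'E'
from h import *
a=optics.camera("top");b=optics.camera("side");C=cloud(a)
print("wrench",fit_wrench(C,(345,163,380,242),.008,(.58,-.29,-172),.016))
# nut in both cams
out=[]
for p in(a,b): 
    out.append(cv2.resize(nut_angle(p,(.609,.037),.096),(400,400)))
cv2.imwrite("pics/nut1.png",np.hstack(out)[:,:,::-1])
Cb=cloud(b);
for cl,bx in((C,(225,149,269,197)),(Cb,(210,180,275,240))):
    l,t,r,q=bx;P=cl[t:q,l:r].reshape(-1,3);P=P[(P[:,2]>.092)&(P[:,2]<.099)]
    print(len(P),P.mean(0),P.min(0),P.max(0))
im=a["pixels"].astype(int);
# brass mask hexagon fit
A=nut_angle(a,(.609,.037),.09).astype(int);m=((A[...,0]-A[...,2])>35).astype(np.uint8);m[:120]=0
m=m.astype(float)
def f(v):
    k=np.zeros(m.shape,np.uint8);h=hexv(v[3],v[2])+v[:2]
    px=np.stack([(.032-h[:,1])*1e4,(.032-h[:,0])*1e4],1);cv2.fillPoly(k,[np.int32(px*16)],1,shift=4);return abs(k-m).sum()
print(min(((v:=minimize(f,[0,0,g,.044],method="Nelder-Mead",options=dict(initial_simplex=np.array([0,0,g,.044])+np.array([[0,0,0,0],[.004,0,0,0],[0,.004,0,0],[0,0,6,0],[0,0,0,.003]])))).fun,list(v.x)) for g in(-40,-25,-10)),m.sum())
E
```

```text
wrench (array([   0.59759667,   -0.30142776, -171.81698865]), np.float64(0.0983150293414028))
150 [0.60906521 0.03737113 0.09509035] [0.58806833 0.01636541 0.09204364] [0.63192753 0.05691998 0.09871602]
88 [0.60297159 0.0460489  0.0952728 ] [0.58318466 0.02062568 0.09203507] [0.62527907 0.06159223 0.09864523]
(np.float64(8130.0), [np.float64(-0.0009950488458607422), np.float64(-0.0005697849109261193), np.float64(-17.313099604614596), np.float64(0.042305357718979024)]) 153138.0
```

View pics/nut1.png

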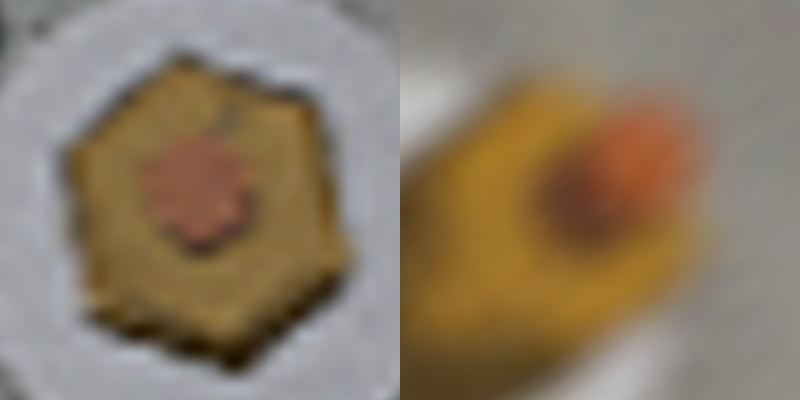

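The nut's marked flat normal is at about -18°, centre (0.608, 0.0365). The wrench is at (0.598, -0.301), -172°. I move above the nut.

```bash
python3 -m handwheel '[[1,[0.019,0.031,0],5.08],[1,[0.019,0.031,0],5.08],[1,[0.019,0.031,0],5.08],[1,[0.019,0.031,0],5.08],[1,[0.019,0.031,0],5.08],[1,[0.019,0.031,0],5.08],[1,[0.019,0.031,0],5.08],[1,[0.019,0.031,0],5.08],[1,[0.019,0.031,0],5.08],[1,[0.019,0.031,0],5.08]]'; python3 -m handwheel '[[1,[0.019,0.031,0],0],[1,[0.019,0.031,0],0],[1,[0.019,0.031,0],0],[1,[0.019,0.031,0],0],[1,[0.019,0.031,0],0],[1,[0.019,0.031,0],0],[1,[0.019,0.031,0],0],[1,[0.019,0.031,0],0],[1,[0.019,0.031,-0.02],0],[1,[0.019,0.031,-0.03],0]]'
cat >> h.py <<'E'
from scipy.spatial.transform import Rotation
def st():
    s=env.sense();y=Rotation.from_rotvec(s["tool_rot"]).as_matrix()[:,1];a=np.degrees(np.arctan2(y[1],y[0]))
    print("t",round(float(s["time"]),2),"pos",np.round(s["position"],4),"yaw",round(a,2),"F",np.round(s["ft_force"],1),"T",np.round(s["ft_torque"],2),"op",round(float(s["opening"]),4),"q",np.round(s["qpos"],2));return s,a
E
python3 -c "from h import *;st()"
```

```text
time: 1.88
position: [0.4177, -0.2707, 0.2315]
tool_rot: [2.536, 1.854, 0.0]
ft_force: [0.6, 0.4, -0.8]
opening: 0.0854
time: 2.72
position: [0.6077, 0.0364, 0.1867]
tool_rot: [2.537, 1.848, 0.008]
ft_force: [-0.2, -0.5, -0.5]
opening: 0.0855
t 2.72 pos [0.6077 0.0364 0.1867] yaw -17.87 F [-0.2 -0.5 -0.5] T [-0.03 -0.01 -0.07] op 0.0855 q [0.06 0.37 1.72 0.   1.05 0.37]
```

```bash
python3 -m handwheel '[[1,[0,0,-0.015],0],[1,[0,0,-0.015],0],[1,[0,0,-0.015],0],[1,[0,0,-0.015],0],[1,[0,0,-0.015],0],[1,[0,0,-0.015],0],[1,[0,0,-0.01],0],[1,[0,0,-0.005],0],[1,[0,0,0],0],[1,[0,0,0],0]]'; python3 -m handwheel '[[-1,[0,0,0],0],[-1,[0,0,0],0],[-1,[0,0,0],0],[-1,[0,0,0],0],[-1,[0,0,0],0],[-1,[0,0,0],0],[-1,[0,0,0],0],[-1,[0,0,0],0],[-1,[0,0,0],0],[-1,[0,0,0],0]]'
python3 - <<'E'
from h import *
st();b=optics.camera("side");a=optics.camera("top");l=proj(b,(.608,.037,.09)).astype(int)
save(b,"grip1.png",(l[0]-50,l[1]-45,l[0]+50,l[1]+30),7)
E
```

```text
time: 3.55
position: [0.6051, 0.0341, 0.0801]
tool_rot: [2.54, 1.849, 0.0]
ft_force: [0.1, -0.4, -0.5]
opening: 0.0853
time: 4.38
position: [0.6078, 0.0335, 0.0817]
tool_rot: [2.536, 1.847, 0.007]
ft_force: [3.7, -3.8, 5.7]
opening: 0.0419
t 4.38 pos [0.6078 0.0335 0.0817] yaw -17.89 F [ 3.7 -3.8  5.7] T [-0.62 -0.76 -0.01] op 0.0419 q [ 0.05  0.5   1.79 -0.    0.85  0.37]
```

View pics/grip1.png

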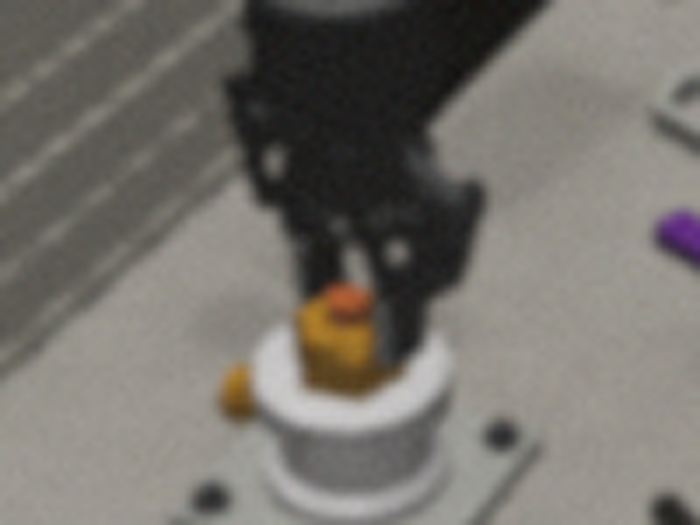

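The pads caught the taper (opening 41.9 mm). I open slightly, go 7 mm lower and regrip.

```bash
python3 -m handwheel '[[0.5,[0,0,0],0],[0.5,[0,0,0],0],[0.5,[0,0.003,0],0],[0.5,[0,0,-0.004],0],[0.5,[0,0,-0.003],0],[0.5,[0,0,0],0],[-1,[0,0,0],0],[-1,[0,0,0],0],[-1,[0,0,0],0],[-1,[0,0,0],0]]'; python3 -c "from h import *;st()"
```

```text
time: 5.32
position: [0.6088, 0.0364, 0.0744]
tool_rot: [2.535, 1.846, 0.009]
ft_force: [10.1, -4.4, 1.0]
opening: 0.0425
t 5.32 pos [0.6088 0.0364 0.0744] yaw -17.88 F [10.1 -4.4  1. ] T [-0.73 -1.41 -0.  ] op 0.0425 q [ 0.06  0.51  1.79 -0.    0.83  0.37]
```

```bash
python3 -m handwheel '[[-1,[0,0,0],-4],[-1,[0,0,0],-5],[-1,[0,0,0],-5],[-1,[0,0,0],-5],[-1,[0,0,0],-5],[-1,[0,0,0],-5],[-1,[0,0,0],-5],[-1,[0,0,0],-5],[-1,[0,0,0],-5],[-1,[0,0,0],-4]]'; python3 -c "from h import *;st()"
```

```text
time: 6.15
position: [0.607, 0.038, 0.0743]
tool_rot: [-3.073, -0.648, -0.007]
ft_force: [2.2, 5.7, 7.6]
opening: 0.0426
t 6.15 pos [0.607  0.038  0.0743] yaw -66.17 F [2.2 5.7 7.6] T [ 1.08 -0.34  0.11] op 0.0426 q [0.06 0.51 1.79 0.   0.84 1.21]
```

```bash
python3 -m handwheel '[[-1,[0,0,0],-2],[-1,[0,0,0],-2],[-1,[0,0,0],-1],[-1,[0,0,0],-1],[-1,[0,0,0],-1],[-1,[0,0,0],-1],[-1,[0,0,0],0],[-1,[0,0,0],0],[-1,[0,0,0],0],[-1,[0,0,0],0]]'; python3 -c "from h import *;st()"
```

```text
time: 6.98
position: [0.6069, 0.0384, 0.0743]
tool_rot: [-3.109, -0.439, -0.007]
ft_force: [2.1, 7.0, 8.3]
opening: 0.0424
t 6.98 pos [0.6069 0.0384 0.0743] yaw -73.93 F [2.1 7.  8.3] T [ 1.28 -0.24 -0.05] op 0.0424 q [0.06 0.51 1.79 0.   0.84 1.35]
```

```bash
python3 -m handwheel '[[-1,[0,0,0],-1.5],[-1,[0,0,0],-1.5],[-1,[0,0,0],-1],[-1,[0,0,0],-1],[-1,[0,0,0],-1],[-1,[0,0,0],-1],[-1,[0,0,0],-1],[-1,[0,0,0],0],[-1,[0,0,0],0],[-1,[0,0,0],0]]'; python3 -c "from h import *;st()"
```

```text
time: 7.82
position: [0.6068, 0.0388, 0.0743]
tool_rot: [-3.132, -0.226, -0.007]
ft_force: [0.8, 9.3, 7.9]
opening: 0.0425
t 7.82 pos [0.6068 0.0388 0.0743] yaw -81.74 F [0.8 9.3 7.9] T [ 1.76 -0.27  1.64] op 0.0425 q [0.06 0.51 1.79 0.   0.84 1.49]
```

Torque has jumped to 1.64 N m, so the nut is at its finger-tight stop. I ease back, release, lift and head above the wrench neck. The yaw already matches.

```bash
python3 -m handwheel '[[-1,[0,0,0],2],[-1,[0,0,0],2],[1,[0,0,0],0],[1,[0,0,0],0],[1,[0,0,0],0],[1,[0,0,0],0],[1,[0,0,0.02],0],[1,[0,0,0.03],0],[1,[0,0,0.03],0],[1,[0,0,0.03],0]]'; python3 -m handwheel '[[1,[-0.007,-0.035,0],-2],[1,[-0.007,-0.035,0],-2],[1,[-0.007,-0.035,0],0],[1,[-0.007,-0.035,0],0],[1,[-0.007,-0.035,0],0],[1,[-0.007,-0.035,0],0],[1,[-0.007,-0.035,0],0],[1,[-0.007,-0.035,0],0],[1,[-0.007,-0.035,0],0],[1,[-0.004,-0.034,0],0]]'
python3 - <<'E'
from h import *
st();a=optics.camera("top");b=optics.camera("side")
A=cv2.resize(nut_angle(a,(.608,.037),.096),(400,400))
l=proj(b,(.608,.037,.09)).astype(int);B=cv2.resize(b["pixels"][l[1]-22:l[1]+22,l[0]-22:l[0]+22],(400,400),interpolation=cv2.INTER_CUBIC)
cv2.imwrite("pics/nut2.png",np.hstack([A,B])[:,:,::-1])
A=nut_angle(a,(.609,.037),.09).astype(int);m=((A[...,0]-A[...,2])>35).astype(float);m[:120]=0
def f(v):
    k=np.zeros(m.shape,np.uint8);h=hexv(v[3],v[2])+v[:2]
    px=np.stack([(.032-h[:,1])*1e4,(.032-h[:,0])*1e4],1);cv2.fillPoly(k,[np.int32(px*16)],1,shift=4);return abs(k-m).sum()
print(min(((v:=minimize(f,[0,0,g,.044],method="Nelder-Mead",options=dict(initial_simplex=np.array([0,0,g,.044])+np.array([[0,0,0,0],[.004,0,0,0],[0,.004,0,0],[0,0,6,0],[0,0,0,.003]])))).fun,list(v.x)) for g in(-40,-25,-10)),m.sum())
E
```

```text
time: 8.65
position: [0.6042, 0.0368, 0.1835]
tool_rot: [3.124, 0.33, -0.002]
ft_force: [0.3, 0.1, 0.3]
opening: 0.0857
time: 9.48
position: [0.5365, -0.3138, 0.1825]
tool_rot: [-3.134, -0.22, 0.001]
ft_force: [-0.1, -0.2, -0.2]
opening: 0.0851
t 9.48 pos [ 0.5365 -0.3138  0.1825] yaw -81.95 F [-0.1 -0.2 -0.2] T [-0.01 -0.01 -0.03] op 0.0851 q [-0.53  0.4   1.69 -0.    1.06  0.9 ]
(np.float64(11199.0), [np.float64(-0.0010525658996478038), np.float64(-0.0007326528819809741), np.float64(-13.68695611892117), np.float64(0.04207734391294389)]) 152760.0
```

View pics/nut2.png

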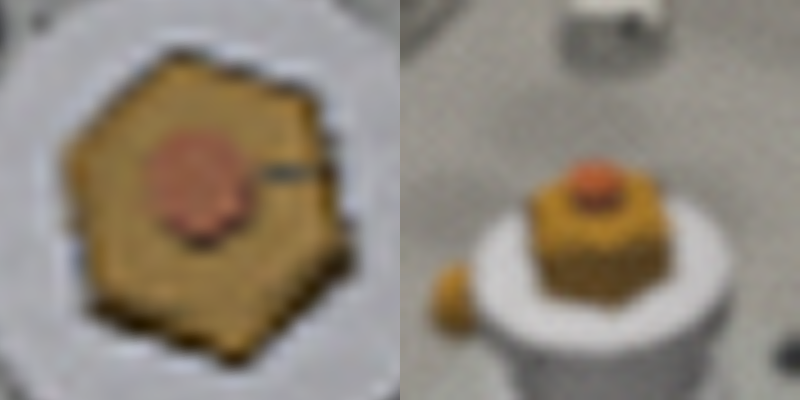

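Nut line now points to about -73° (hex fit -73.7, grip yaw about -75). The net turn is about 56–60°. Descend on the wrench neck.

```bash
python3 -m handwheel '[[1,[0.0015,0.0015,-0.02],0],[1,[0.001,0.001,-0.02],0],[1,[0.001,0.001,-0.02],0],[1,[0,0,-0.02],0],[1,[0,0,-0.025],0],[1,[0,0,-0.025],0],[1,[0,0,-0.025],0],[1,[0,0,-0.015],0],[1,[0,0,-0.005],0],[1,[0,0,0],0]]'; python3 -c "from h import *;st()"
```

```text
time: 10.42
position: [0.5404, -0.3074, 0.0063]
tool_rot: [-3.132, -0.222, 0.004]
ft_force: [-0.2, -0.7, 0.9]
opening: 0.0849
t 10.42 pos [ 0.5404 -0.3074  0.0063] yaw -81.9 F [-0.2 -0.7  0.9] T [ 0.03 -0.06  0.04] op 0.0849 q [-0.52  0.63  1.78  0.    0.74  0.91]
```

Close, then lift vertically and measure the wrench in hand.

```bash
python3 -m handwheel '[[-1,[0,0,0],0],[-1,[0,0,0],0],[-1,[0,0,0],0],[-1,[0,0,0],0],[-1,[0,0,0],0],[-1,[0,0,0],0],[-1,[0,0,0],0],[-1,[0,0,0],0],[-1,[0,0,0],0],[-1,[0,0,0],0]]'; python3 -c "from h import *;st()"; python3 -m handwheel '[[-1,[0,0,0.015],0],[-1,[0,0,0.02],0],[-1,[0,0,0.025],0],[-1,[0,0,0.025],0],[-1,[0,0,0.025],0],[-1,[0,0,0.02],0],[-1,[0,0,0.01],0],[-1,[0,0,0],0],[-1,[0,0,0],0],[-1,[0,0,0],0]]'
python3 - <<'E'
from h import *
s,a=st();b=optics.camera("side");t=optics.camera("top")
for n,p in(("s",b),("t",t)):
    C=cloud(p);g=s["position"]
    m=(np.abs(C[...,0]-g[0]-.058)<.04)&(np.abs(C[...,1]-g[1])<.05)&(C[...,2]>.08)&(C[...,2]<.17)
    # ring points well beyond fingers
    P=C[m];P=P[P[:,0]>g[0]+.02];print(n,len(P),P.min(0),P.max(0),P.mean(0))
    if len(P)>20: print(np.linalg.lstsq(np.c_[P[:,:2]-g[:2],np.ones(len(P))],P[:,2],rcond=None)[0])
l=proj(b,(.57,-.30,.13)).astype(int)
o=b["pixels"][l[1]-45:l[1]+45,l[0]-60:l[0]+60];l=proj(t,(.57,-.30,.13)).astype(int);q=t["pixels"][l[1]-45:l[1]+45,l[0]-60:l[0]+60]
cv2.imwrite("pics/lift.png",cv2.resize(np.vstack([o,q]),None,fx=3.3,fy=3.3,interpolation=cv2.INTER_CUBIC)[:,:,::-1])
E
```

```text
time: 11.25
position: [0.5417, -0.3087, 0.0087]
tool_rot: [3.133, 0.222, 0.001]
ft_force: [-1.1, -0.0, 6.6]
opening: 0.0158
t 11.25 pos [ 0.5417 -0.3087  0.0087] yaw -81.9 F [-1.1 -0.   6.6] T [0.08 0.19 0.02] op 0.0158 q [-0.52  0.62  1.77 -0.    0.74  0.91]
time: 12.08
position: [0.5404, -0.3079, 0.1461]
tool_rot: [-3.132, -0.222, 0.003]
ft_force: [1.2, -0.1, -3.8]
opening: 0.0157
t 12.08 pos [ 0.5404 -0.3079  0.1461] yaw -81.9 F [ 1.2 -0.1 -3.8] T [-0.02  0.19 -0.02] op 0.0157 q [-0.52  0.44  1.71  0.    0.99  0.91]
s 193 [ 0.56134194 -0.3333111   0.13501491] [ 0.62655881 -0.26142826  0.15465995] [ 0.59349748 -0.29375125  0.1470543 ]
[-0.03209446 -0.02145327  0.14906144]
t 298 [ 0.56139999 -0.33506487  0.13590053] [ 0.6312364  -0.26513946  0.1564319 ] [ 0.59837055 -0.29573587  0.15032516]
[-0.00465457 -0.00055666  0.15060178]
```

View pics/lift.png

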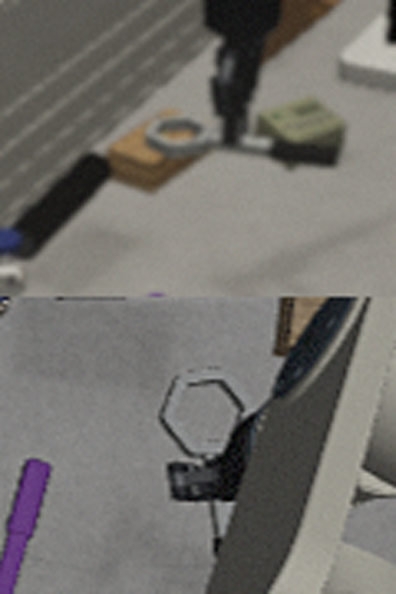

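Run:
```python
from h import *
s,a=st();g=s["position"]
from scipy.ndimage import label
for nm in("top","side"):
    p=optics.camera(nm)
    n=700;h=.05;c=(g[0]+.055,g[1]+.008);z=.152
    w=np.float32([[c[0]+h,c[1]+h,z],[c[0]+h,c[1]-h,z],[c[0]-h,c[1]-h,z],[c[0]-h,c[1]+h,z]])
    H=cv2.getPerspectiveTransform(np.float32([proj(p,X) for X in w]),np.float32([[0,0],[n,0],[n,n],[0,n]]))
    Z=cv2.warpPerspective(cloud(p)[...,2].astype(np.float32),H,(n,n))
    lo=(Z<.12).astype(np.uint8)
    L,k=label(lo);
    for i in range(1,k+1):
        q=np.argwhere(L==i)
        if 20000<len(q)<200000:
            rc,(cu,cv)=len(q),q.mean(0)[::-1]
            x=c[0]+h-cv/n*2*h;y=c[1]+h-cu/n*2*h
            rel=np.array([x,y])-g[:2];print(nm,len(q)*(2*h/n)**2*1e6,"mm2 centre",x,y,"rel dist",np.hypot(*rel),"wrench x angle",np.degrees(np.arctan2(-rel[1],-rel[0])), q.min(0),q.max(0))
```

```text
t 12.18 pos [ 0.5404 -0.3079  0.146 ] yaw -81.9 F [-0.5  0.1 -3.3] T [0.07 0.1  0.  ] op 0.0154 q [-0.52  0.44  1.71 -0.    0.99  0.91]
top 1743.1224489795923 mm2 centre 0.5957759613465661 -0.29899604520612333 rel dist 0.05607019377627705 wrench x angle -170.88811650656007 [179 171] [514 518]
side 3823.0612244897966 mm2 centre 0.6175305308814389 -0.3113799448998865 rel dist 0.07719679874861071 wrench x angle 177.39807867332323 [0 0] [629 699]
side 717.0408163265307 mm2 centre 0.5883707722253002 -0.2863345230800854 rel dist 0.05257309455589998 wrench x angle -155.81190484506402 [267 137] [543 362]
```

```bash
python3 -m handwheel '[[-1,[0.0027,0.0306,0],3.59],[-1,[0.0027,0.0306,0],3.59],[-1,[0.0027,0.0306,0],3.59],[-1,[0.0027,0.0306,0],3.59],[-1,[0.0027,0.0306,0],3.59],[-1,[0.0027,0.0306,0],3.59],[-1,[0.0027,0.0306,0],3.59],[-1,[0.0027,0.0306,0],3.59],[-1,[0.0027,0.0306,0],3.59],[-1,[0.003,0.0306,0],3.59]]'; python3 -m handwheel '[[-1,[0,0,-0.006],0],[-1,[0,0,-0.006],0],[-1,[0,0,-0.006],0],[-1,[0,0,0],0],[-1,[0,0,0],0],[-1,[0,0,0],0],[-1,[0,0,0],0],[-1,[0,0,0],0],[-1,[0,0,0],0],[-1,[0,0,0],0]]'
python3 - <<'E'
from h import *
s,a=st();g=s["position"];p=optics.camera("top");C=cloud(p)
c=(.608,.037)
def zmap(z,n=700,h=.05):
    w=np.float32([[c[0]+h,c[1]+h,z],[c[0]+h,c[1]-h,z],[c[0]-h,c[1]-h,z],[c[0]-h,c[1]+h,z]])
    H=cv2.getPerspectiveTransform(np.float32([proj(p,X) for X in w]),np.float32([[0,0],[n,0],[n,n],[0,n]]))
    return cv2.warpPerspective(C[...,2].astype(np.float32),H,(n,n),flags=cv2.INTER_NEAREST),cv2.warpPerspective(p["pixels"],H,(n,n),flags=cv2.INTER_CUBIC)
from scipy.ndimage import label
zt=g[2]+.0065
Z,_=zmap(zt);L,k=label(Z<zt-.012)
for i in range(1,k+1):
    q=np.argwhere(L==i)
    if len(q)>20000: cv,cu=q.mean(0);print("hole",len(q)*(.1/700)**2*1e6,c[0]+.05-cv/7000,c[1]+.05-cu/7000,q.min(0),q.max(0))
Z,I=zmap(.106);m=(Z>.1)&(Z<.112)&(np.hypot(*np.mgrid[-350:350,-350:350])<150)
q=np.argwhere(m);cv,cu=q.mean(0);print("stub",len(q)*(.1/700)**2*1e6,c[0]+.05-cv/7000,c[1]+.05-cu/7000)
_,I=zmap(zt);cv2.imwrite("pics/over.png",I[:,:,::-1][50:650])
E
```

```text
time: 13.12
position: [0.5683, -0.0009, 0.1472]
tool_rot: [-2.911, -1.181, 0.001]
ft_force: [1.0, -0.6, -2.9]
opening: 0.0158
time: 13.95
position: [0.5687, -0.0025, 0.13]
tool_rot: [2.913, 1.176, 0.0]
ft_force: [-0.4, 0.9, -2.7]
opening: 0.0157
t 13.95 pos [ 0.5687 -0.0025  0.13  ] yaw -46.01 F [-0.4  0.9 -2.7] T [-0.11  0.12  0.  ] op 0.0157 q [-0.01  0.38  1.84  0.    0.91  0.8 ]
hole 601.9387755102042 0.5681550529145376 0.052760245077858224 [534 125] [699 357]
stub 0.0 nan nan<stdin>:15: RuntimeWarning: Mean of empty slice.
  ret = um.true_divide(
```

View pics/over.png

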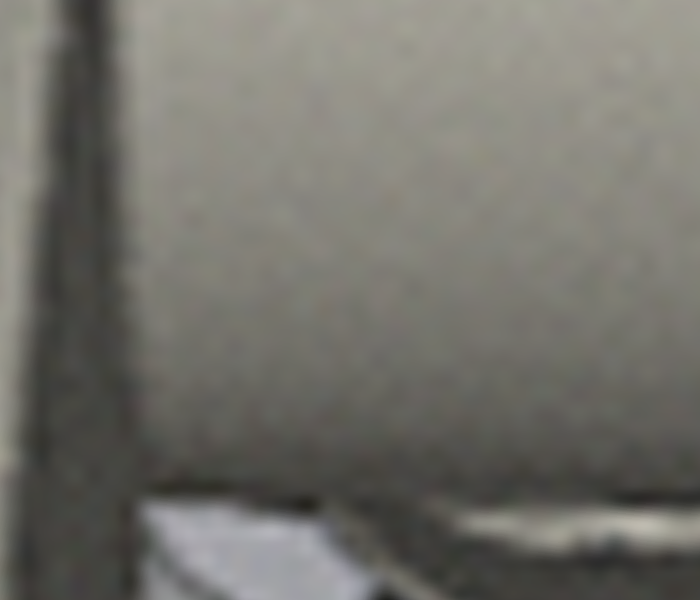

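The arm blocks the top view, so I use the side camera.

Run:
```python
from h import *
b=optics.camera("side");l=proj(b,(.6,.03,.1)).astype(int);print(l)
save(b,"over2.png",(l[0]-45,l[1]-35,l[0]+45,l[1]+35),8)
o=l-[45,35]
for X in[(.608,.037,.106),(.608,.037,.096),(.608,.037,.137)]:print(X,(proj(b,X)-o)*8)
C=cloud(b);P=C[l[1]-35:l[1]+35,l[0]-45:l[0]+45].reshape(-1,3)
r=P[(P[:,2]>.122)&(P[:,2]<.145)&(np.hypot(P[:,0]-.608,P[:,1]-.037)<.05)];print(len(r),r.min(0),r.max(0),r.mean(0))
```

```text
[246 188]
(0.608, 0.037, 0.106) [333.69731726 274.94891739]
(0.608, 0.037, 0.096) [335.18254854 297.11383488]
(0.608, 0.037, 0.137) [328.98360481 204.60361192]
327 [ 0.56637239 -0.00576221  0.12207235] [0.64215188 0.07530233 0.14490125] [0.60064626 0.03786265 0.13232116]
```

View pics/over2.png

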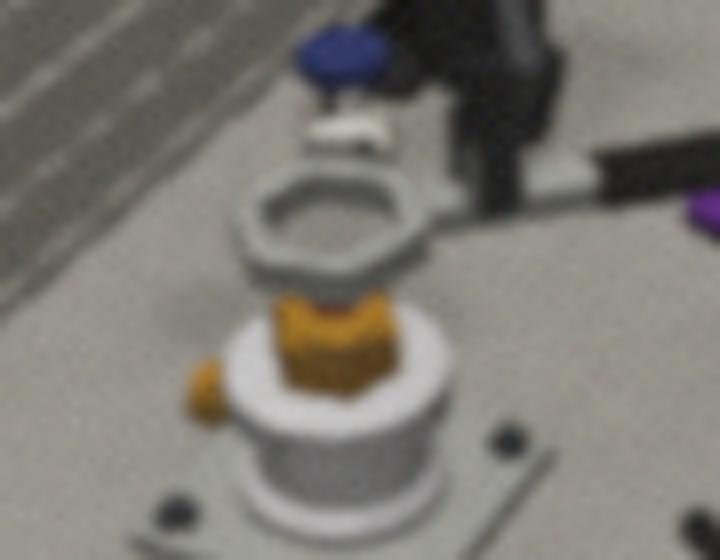

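The ring is centred over the nut within about 1–2 mm. Hole centre is at px (334,211) against the expected (329,205), and the nut sits at x≈337. I lower it.

```bash
python3 -m handwheel '[[-1,[0,0,-0.008],0],[-1,[0,0,-0.008],0],[-1,[0,0,-0.006],0],[-1,[0,0,-0.003],0],[-1,[0,0,-0.003],0],[-1,[0,0,-0.003],0],[-1,[0,0,-0.002],0],[-1,[0,0,-0.002],0],[-1,[0,0,0],0],[-1,[0,0,0],0]]'; python3 -c "from h import *;st()"
```

```text
time: 14.88
position: [0.5687, -0.0022, 0.0948]
tool_rot: [-2.913, -1.177, -0.0]
ft_force: [0.2, 1.9, -2.5]
opening: 0.0163
t 14.88 pos [ 0.5687 -0.0022  0.0948] yaw -45.99 F [ 0.2  1.9 -2.5] T [0.32 0.1  0.03] op 0.0163 q [-0.01  0.43  1.87  0.    0.84  0.8 ]
```

```bash
python3 -m handwheel '[[-1,[0,0,-0.002],0],[-1,[0,0,-0.002],0],[-1,[0,0,-0.002],0],[-1,[0,0,-0.002],0],[-1,[0,0,-0.002],0],[-1,[0,0,-0.002],0],[-1,[0,0,-0.001],0],[-1,[0,0,-0.001],0],[-1,[0,0,0],0],[-1,[0,0,0],0]]'; python3 -c "from h import *;st()"
```

```text
time: 15.72
position: [0.5686, -0.0024, 0.0807]
tool_rot: [-2.913, -1.177, 0.0]
ft_force: [-1.4, 3.4, -1.8]
opening: 0.016
t 15.72 pos [ 0.5686 -0.0024  0.0807] yaw -46.0 F [-1.4  3.4 -1.8] T [0.6  0.16 0.13] op 0.016 q [-0.01  0.45  1.87  0.    0.82  0.8 ]
```

```bash
python3 -m handwheel '[[-1,[0,0,-0.001],0],[-1,[0,0,-0.001],0],[-1,[0,0,0],0],[0,[0,0,0],0],[0.3,[0,0,0],0],[0.3,[0,0,0],0],[0.3,[0,0,0],0],[0.3,[0,0,0],0],[0.3,[0,0,0],0],[0.3,[0,0,0],0]]'
python3 - <<'E'
from h import *
st();b=optics.camera("side");l=proj(b,(.6,.03,.1)).astype(int)
save(b,"seat.png",(l[0]-45,l[1]-35,l[0]+45,l[1]+35),8)
E
```

```text
time: 16.55
position: [0.5687, -0.0025, 0.0788]
tool_rot: [2.913, 1.177, 0.0]
ft_force: [-0.5, 0.2, -0.1]
opening: 0.0558
t 16.55 pos [ 0.5687 -0.0025  0.0788] yaw -46.0 F [-0.5  0.2 -0.1] T [ 0.04 -0.01  0.02] op 0.0558 q [-0.01  0.46  1.87 -0.    0.81  0.8 ]
```

View pics/seat.png

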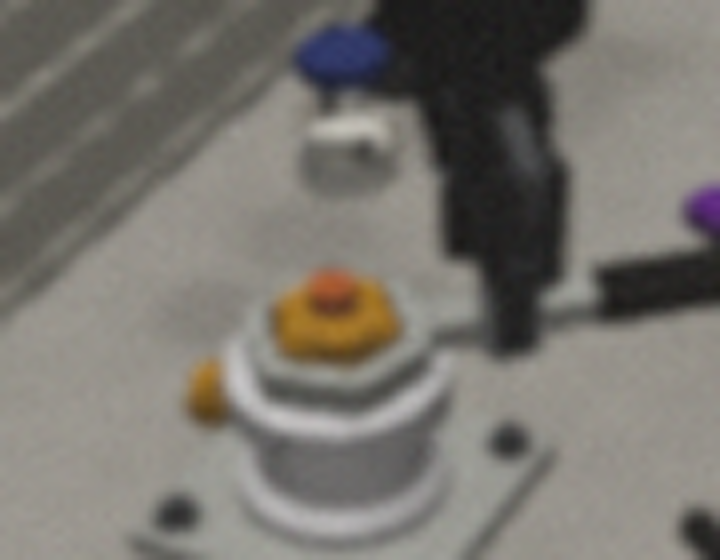

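The wrench is flat on the flange and released. I slide the open fingers along the handle to the black grip, then close.

```bash
python3 -m handwheel '[[0.3,[-0.0066,-0.0064,0],0],[0.3,[-0.0066,-0.0064,0],0],[0.3,[-0.0066,-0.0064,0],0],[0.3,[-0.0066,-0.0064,0],0],[0.3,[-0.0066,-0.0064,0],0],[0.3,[-0.0066,-0.0064,0],0],[0.3,[-0.0066,-0.0064,-0.004],0],[0.3,[-0.007,-0.0066,-0.004],0],[0.3,[0,0,-0.004],0],[0.3,[0,0,0],0]]';python3 -c "from h import *;st()"; python3 -m handwheel '[[-1,[0,0,0],0],[-1,[0,0,0],0],[-1,[0,0,0],0],[-1,[0,0,0],0],[-1,[0,0,0],0],[-1,[0,0,0],0],[-1,[0,0,0],0],[-1,[0,0,0],0],[-1,[0,0,0],0],[-1,[0,0,0],0]]'; python3 -c "from h import *;st()"
```

```text
time: 17.43
position: [0.5145, -0.0542, 0.0659]
tool_rot: [-2.913, -1.175, 0.002]
ft_force: [0.9, 0.2, 0.5]
opening: 0.0555
t 17.43 pos [ 0.5145 -0.0542  0.0659] yaw -46.05 F [0.9 0.2 0.5] T [-0.01  0.07  0.08] op 0.0555 q [-0.11  0.41  1.99  0.    0.74  0.7 ]
time: 18.27
position: [0.5158, -0.0536, 0.0669]
tool_rot: [2.913, 1.177, 0.001]
ft_force: [2.0, 3.6, 0.2]
opening: 0.0229
t 18.27 pos [ 0.5158 -0.0536  0.0669] yaw -46.0 F [2.  3.6 0.2] T [ 0.63 -0.3   0.07] op 0.0229 q [-0.11  0.41  1.99  0.    0.74  0.7 ]
```

```bash
S='from h import *;st()'
python3 -m handwheel '[[-1,[-0.00077,0.00083,0],-0.5],[-1,[-0.00077,0.00083,0],-0.5],[-1,[-0.00077,0.00083,0],-0.5],[-1,[-0.00077,0.00083,0],-0.5],[-1,[-0.00077,0.00083,0],-0.5],[-1,[0,0,0],0],[-1,[0,0,0],0],[-1,[0,0,0],0],[-1,[0,0,0],0],[-1,[0,0,0],0]]'>/dev/null; python3 -c "$S"
python3 -m handwheel '[[-1,[-0.00073,0.00086,0],-0.5],[-1,[-0.00073,0.00086,0],-0.5],[-1,[-0.00073,0.00086,0],-0.5],[-1,[-0.00073,0.00086,0],-0.5],[-1,[-0.00073,0.00086,0],-0.5],[-1,[0,0,0],0],[-1,[0,0,0],0],[-1,[0,0,0],0],[-1,[0,0,0],0],[-1,[0,0,0],0]]'>/dev/null; python3 -c "$S"
python3 -m handwheel '[[-1,[-0.00069,0.00089,0],-0.5],[-1,[-0.00069,0.00089,0],-0.5],[-1,[-0.00069,0.00089,0],-0.5],[-1,[-0.00069,0.00089,0],-0.5],[-1,[-0.00069,0.00089,0],-0.5],[-1,[0,0,0],0],[-1,[0,0,0],0],[-1,[0,0,0],0],[-1,[0,0,0],0],[-1,[0,0,0],0]]'>/dev/null; python3 -c "$S"
```

```text
t 19.1 pos [ 0.5114 -0.0496  0.0667] yaw -48.5 F [-0.3  0.6  0.9] T [ 0.15 -0.09  0.07] op 0.0226 q [-0.1   0.41  2.    0.    0.74  0.75]
t 19.93 pos [ 0.508  -0.0452  0.0668] yaw -51.0 F [0.9 2.8 1.2] T [ 0.63 -0.18  0.25] op 0.0231 q [-0.09  0.4   2.01  0.    0.73  0.8 ]
t 20.77 pos [ 0.5046 -0.0407  0.0668] yaw -53.5 F [0.6 5.8 0.9] T [ 0.91 -0.34  0.39] op 0.0225 q [-0.08  0.4   2.01  0.    0.73  0.85]
```

```bash
S='from h import *;s,a=st();r=s["position"][:2]-[.608,.037];F=s["ft_force"];print("  r",np.hypot(*r).round(4),"ang",np.degrees(np.arctan2(r[1],r[0])).round(2),"M",round(r[0]*F[1]-r[1]*F[0]+s["ft_torque"][2],2))'; echo "$S">s.py
python3 -m handwheel '[[-1,[-0.00065,0.00092,0],-0.5],[-1,[-0.00065,0.00092,0],-0.5],[-1,[-0.00065,0.00092,0],-0.5],[-1,[-0.00065,0.00092,0],-0.5],[-1,[-0.00065,0.00092,0],-0.5],[-1,[0,0,0],0],[-1,[0,0,0],0],[-1,[0,0,0],0],[-1,[0,0,0],0],[-1,[0,0,0],0]]'>/dev/null; python3 s.py
python3 -m handwheel '[[-1,[-0.00061,0.00095,0],-0.5],[-1,[-0.00061,0.00095,0],-0.5],[-1,[-0.00061,0.00095,0],-0.5],[-1,[-0.00061,0.00095,0],-0.5],[-1,[-0.00061,0.00095,0],-0.5],[-1,[0,0,0],0],[-1,[0,0,0],0],[-1,[0,0,0],0],[-1,[0,0,0],0],[-1,[0,0,0],0]]'>/dev/null; python3 s.py
```

```text
t 21.6 pos [ 0.5016 -0.0359  0.0668] yaw -56.0 F [2.  7.4 1.3] T [ 1.07 -0.36  0.62] op 0.0224 q [-0.07  0.4   2.02  0.    0.72  0.9 ]
  r 0.129 ang -145.57 M -0.02
t 22.43 pos [ 0.4988 -0.0311  0.0669] yaw -58.48 F [3.6 6.5 0.7] T [ 1.21 -0.58  0.78] op 0.0225 q [-0.07  0.39  2.03  0.    0.72  0.95]
  r 0.1287 ang -148.05 M 0.31
```

```bash
python3 -m handwheel '[[-1,[-0.00057,0.00097,0],-0.5],[-1,[-0.00057,0.00097,0],-0.5],[-1,[-0.00057,0.00097,0],-0.5],[-1,[-0.00057,0.00097,0],-0.5],[-1,[-0.00057,0.00097,0],-0.5],[-1,[0,0,0],0],[-1,[0,0,0],0],[-1,[0,0,0],0],[-1,[0,0,0],0],[-1,[0,0,0],0]]'>/dev/null; python3 s.py
python3 -m handwheel '[[-1,[-0.00053,0.001,0],-0.5],[-1,[-0.00053,0.001,0],-0.5],[-1,[-0.00053,0.001,0],-0.5],[-1,[-0.00053,0.001,0],-0.5],[-1,[-0.00053,0.001,0],-0.5],[-1,[0,0,0],0],[-1,[0,0,0],0],[-1,[0,0,0],0],[-1,[0,0,0],0],[-1,[0,0,0],0]]'>/dev/null; python3 s.py
```

```text
t 23.27 pos [ 0.4963 -0.0268  0.067 ] yaw -60.92 F [ 3.9  3.8 -0.1] T [ 0.72 -0.62  1.11] op 0.0228 q [-0.06  0.39  2.03 -0.    0.72  1.01]
  r 0.1286 ang -150.28 M 0.94
t 24.1 pos [ 0.4938 -0.0222  0.0671] yaw -63.42 F [ 4.7 -0.4 -0.9] T [ 0.05 -0.82  1.39] op 0.023 q [-0.05  0.38  2.04 -0.    0.71  1.06]
  r 0.1286 ang -152.6 M 1.7
```

Run:
```python
import numpy as np
t=-153-2.2*np.arange(41);p=.1288*np.c_[np.cos(np.radians(t)),np.sin(np.radians(t))];d=np.diff(p,axis=0).round(4)
for i in range(4):print(t[10*i],t[10*i+10],d[10*i:10*i+10].tolist())
```

```text
-153.0 -175.0 [[-0.0022, 0.0044], [-0.002, 0.0045], [-0.0018, 0.0046], [-0.0016, 0.0047], [-0.0015, 0.0047], [-0.0013, 0.0048], [-0.0011, 0.0048], [-0.0009, 0.0049], [-0.0007, 0.0049], [-0.0005, 0.0049]]
-175.0 -197.0 [[-0.0003, 0.0049], [-0.0001, 0.0049], [0.0, 0.0049], [0.0002, 0.0049], [0.0004, 0.0049], [0.0006, 0.0049], [0.0008, 0.0049], [0.001, 0.0048], [0.0012, 0.0048], [0.0014, 0.0048]]
-197.0 -219.0 [[0.0015, 0.0047], [0.0017, 0.0046], [0.0019, 0.0046], [0.0021, 0.0045], [0.0022, 0.0044], [0.0024, 0.0043], [0.0026, 0.0042], [0.0027, 0.0041], [0.0029, 0.004], [0.003, 0.0039]]
-219.0 -241.0 [[0.0032, 0.0038], [0.0033, 0.0037], [0.0035, 0.0035], [0.0036, 0.0034], [0.0037, 0.0033], [0.0038, 0.0031], [0.004, 0.003], [0.0041, 0.0028], [0.0042, 0.0026], [0.0043, 0.0025]]
```

```bash
python3 -m handwheel '[[-1,[-0.0022,0.0044,0],-2.2],[-1,[-0.002,0.0045,0],-2.2],[-1,[-0.0018,0.0046,0],-2.2],[-1,[-0.0016,0.0047,0],-2.2],[-1,[-0.0015,0.0047,0],-2.2],[-1,[-0.0013,0.0048,0],-2.2],[-1,[-0.0011,0.0048,0],-2.2],[-1,[-0.0009,0.0049,0],-2.2],[-1,[-0.0007,0.0049,0],-2.2],[-1,[-0.0005,0.0049,0],-2.2]]' >/dev/null; python3 s.py
```

```text
t 24.93 pos [0.4793 0.025  0.0669] yaw -85.48 F [ 2.1 -1.5  1. ] T [-0.13 -0.45  1.66] op 0.0227 q [ 0.05  0.37  2.07 -0.    0.7   1.54]
  r 0.1292 ang -174.69 M 1.88
```

```bash
python3 -m handwheel '[[-1,[-0.0003,0.0049,0],-2.2],[-1,[-0.0001,0.0049,0],-2.2],[-1,[0,0.0049,0],-2.2],[-1,[0.0002,0.0049,0],-2.2],[-1,[0.0004,0.0049,0],-2.2],[-1,[0.0006,0.0049,0],-2.2],[-1,[0.0008,0.0049,0],-2.2],[-1,[0.001,0.0048,0],-2.2],[-1,[0.0012,0.0048,0],-2.2],[-1,[0.0014,0.0048,0],-2.2]]' >/dev/null; python3 s.py
python3 -m handwheel '[[-1,[0.0015,0.0047,0],-2.2],[-1,[0.0017,0.0046,0],-2.2],[-1,[0.0019,0.0046,0],-2.2],[-1,[0.0021,0.0045,0],-2.2],[-1,[0.0022,0.0044,0],-2.2],[-1,[0.0024,0.0043,0],-2.2],[-1,[0.0026,0.0042,0],-2.2],[-1,[0.0027,0.0041,0],-2.2],[-1,[0.0029,0.004,0],-2.2],[-1,[0.003,0.0039,0],-2.2]]' >/dev/null; python3 s.py
```

```text
t 25.77 pos [0.4831 0.0738 0.0666] yaw -107.45 F [-2.2  0.2  4.1] T [0.21 0.2  2.01] op 0.0225 q [ 0.15  0.38  2.05 -0.    0.71  2.03]
  r 0.1302 ang 163.58 M 2.07
t 26.6 pos [0.5041 0.1163 0.0662] yaw -129.53 F [-8.5 -0.9  8.5] T [-0.25  1.07  1.39] op 0.0229 q [ 0.22  0.42  1.99 -0.    0.75  2.49]
  r 0.1307 ang 142.62 M 2.16
```

```bash
python3 -m handwheel '[[-1,[0.0032,0.0038,0],-2.2],[-1,[0.0033,0.0037,0],-2.2],[-1,[0.0035,0.0035,0],-2.2],[-1,[0.0036,0.0034,0],-2.2],[-1,[0.0037,0.0033,0],-2.2],[-1,[0.0038,0.0031,0],-2.2],[-1,[0.004,0.003,0],-2.2],[-1,[0.0041,0.0028,0],-2.2],[-1,[0.0042,0.0026,0],-2.2],[-1,[0,0,0],0]]' >/dev/null; python3 s.py
python3 - <<'E'
from h import *
out=[]
for nm in("top","side"):
    p=optics.camera(nm);l=proj(p,(.59,.05,.09)).astype(int)
    out.append(cv2.resize(p["pixels"][l[1]-35:l[1]+35,l[0]-30:l[0]+30],(400,467),interpolation=cv2.INTER_CUBIC))
cv2.imwrite("pics/end1.png",np.hstack(out)[:,:,::-1])
E
```

```text
t 27.43 pos [0.537  0.1477 0.0662] yaw -149.42 F [-12.5  11.1   9.3] T [1.77 1.66 1.22] op 0.0229 q [0.26 0.46 1.9  0.   0.79 2.87]
  r 0.1315 ang 122.68 M 1.82
```

View pics/end1.png

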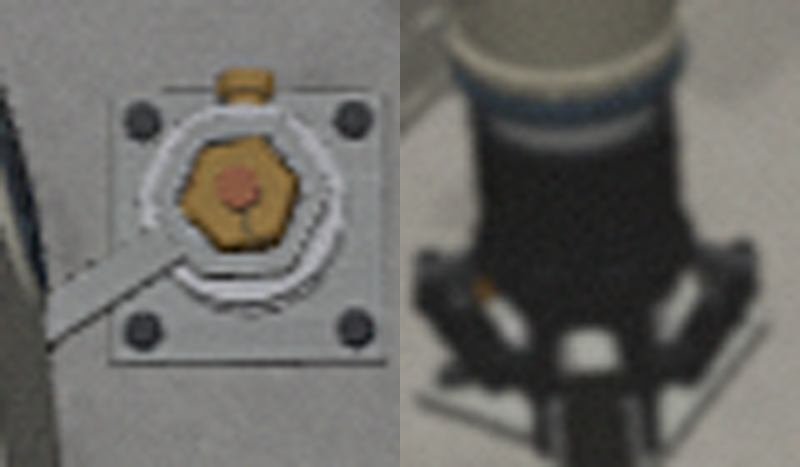

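```bash
cat > nf.py <<'E'
from h import *
p=optics.camera("top")
def H(z,c=(.608,.037),h=.032,n=640):
    w=np.float32([[c[0]+h,c[1]+h,z],[c[0]+h,c[1]-h,z],[c[0]-h,c[1]-h,z],[c[0]-h,c[1]+h,z]])
    return cv2.getPerspectiveTransform(np.float32([proj(p,X) for X in w]),np.float32([[0,0],[n,0],[n,n],[0,n]]))
for z in(.09,.096):
  A=cv2.warpPerspective(p["pixels"],H(z),(640,640),flags=cv2.INTER_CUBIC).astype(int)
  for th in(30,40,50):
    m=((A[...,0]-A[...,2])>th).astype(np.uint8);n,L,S,cc=cv2.connectedComponentsWithStats(m);m=(L==L[320,320]) if L[320,320] else m
    m=m.astype(float)
    def f(v):
        k=np.zeros(m.shape,np.uint8);h=hexv(v[3],v[2])+v[:2]
        px=np.stack([(.032-h[:,1])*1e4,(.032-h[:,0])*1e4],1);cv2.fillPoly(k,[np.int32(px*16)],1,shift=4);return abs(k-m).sum()
    b=min(((v:=minimize(f,[0,0,g,.042],method="Nelder-Mead",options=dict(initial_simplex=np.array([0,0,g,.042])+np.array([[0,0,0,0],[.004,0,0,0],[0,.004,0,0],[0,0,6,0],[0,0,0,.003]])))).fun,list(v.x)) for g in(-50,-30,-10))
    print(z,th,b[0]/m.sum(),np.round(b[1],4))
cv2.imwrite("pics/n_%d.png"%p["shot"],cv2.resize(A.astype(np.uint8),(500,500))[:,:,::-1]);print(p["shot"])
C=cloud(p);P=C.reshape(-1,3);r=P[:,:2]-[.608,.037];d=np.hypot(*r.T);a=np.degrees(np.arctan2(r[:,1],r[:,0]))
m=(d>.045)&(d<.09)&(P[:,2]>.078)&(P[:,2]<.095)
q=r[m];vx,vy,x0,y0=cv2.fitLine(q.astype(np.float32),cv2.DIST_HUBER,0,.01,.01).ravel();print("neck dir",m.sum(),np.degrees(np.arctan2(vy,vx)),"mean ang",np.degrees(np.arctan2(*q.mean(0)[::-1])))
E
python3 nf.py
```

```text
0.09 30 0.03667724028548771 [ 9.00000e-04 -4.00000e-04  1.30081e+01  4.30000e-02]
0.09 40 0.04074619862945806 [ 1.20000e-03 -3.00000e-04 -4.67418e+01  4.18000e-02]
0.09 50 0.07074580816308877 [ 1.40000e-03 -3.00000e-04  1.37106e+01  4.04000e-02]
0.096 30 0.03639031180051789 [-1.00000e-04 -7.00000e-04 -4.65193e+01  4.27000e-02]
0.096 40 0.040458755475306786 [ 1.00000e-04 -7.00000e-04 -4.61386e+01  4.15000e-02]
0.096 50 0.07088199464573591 [ 3.00000e-04 -6.00000e-04 -4.57928e+01  4.02000e-02]
19
neck dir 112 -55.00785 mean ang 123.5099064299875
```

Run:
```python
from h import *
for n in("nut1.png","nut2.png","n_19.png"):
    A=cv2.imread("pics/"+n)[:,:,::-1][:500,:(400 if n[1]=="u" else 500)];A=cv2.resize(A,(640,640),interpolation=cv2.INTER_CUBIC).astype(int)
    for th in(30,40):
        m=((A[...,0]-A[...,2])>th).astype(np.uint8);_,L,S,_=cv2.connectedComponentsWithStats(m);m=(L==L[320,320]).astype(float)
        def f(v):
            k=np.zeros(m.shape,np.uint8);h=hexv(v[3],v[2])+v[:2]
            px=np.stack([(.032-h[:,1])*1e4,(.032-h[:,0])*1e4],1);cv2.fillPoly(k,[np.int32(px*16)],1,shift=4);return abs(k-m).sum()
        b=min(((v:=minimize(f,[0,0,g,.042],method="Nelder-Mead",options=dict(initial_simplex=np.array([0,0,g,.042])+np.array([[0,0,0,0],[.004,0,0,0],[0,.004,0,0],[0,0,6,0],[0,0,0,.003]])))).fun,list(v.x)) for g in(-50,-30,-10))
        print(n,th,round(b[0]/m.sum(),3),np.round(b[1],4))
    # dark-line direction: darkest annulus sector
    G=cv2.GaussianBlur(A.sum(2).astype(np.float32),(0,0),5);
    if "n_" in n: c=(320,320)
    for c in((320-0,320),(325,310),(330,320)):
        a=np.arange(-180,180,1.);R=np.arange(115,165,3)
        vals=[np.mean([G[int(c[1]-r*np.cos(np.radians(t))),int(c[0]-r*np.sin(np.radians(t)))] for r in R]) for t in a]
        vals=np.array(vals);loc=vals-cv2.blur(np.tile(vals,3).reshape(1,-1).astype(np.float32),(31,1)).ravel()[360:720]
        i=np.argsort(loc)[:6];print("   line cands",c,a[i],loc[i].round(0))
```

```text
nut1.png 30 0.038 [-2.00000e-03 -9.00000e-04 -1.93601e+01  4.29000e-02]
nut1.png 40 0.047 [-1.50000e-03 -9.00000e-04 -1.97229e+01  4.14000e-02]
   line cands (320, 320) [-19. -18. -20. -17. -21. -16.] [-18. -18. -17. -17. -16. -16.]
   line cands (325, 310) [-18. -17. -19. -16. -20. -15.] [-17. -17. -17. -16. -16. -15.]
   line cands (330, 320) [-15. -14. -16. -13. -17. -12.] [-18. -17. -17. -17. -16. -15.]
nut2.png 30 0.058 [-8.00000e-04 -8.00000e-04 -1.81745e+01  4.29000e-02]
nut2.png 40 0.071 [-5.00000e-04 -8.00000e-04 -1.81158e+01  4.14000e-02]
   line cands (320, 320) [-73. -72. -74. -71. -75. -70.] [-47. -47. -46. -44. -42. -40.]
   line cands (325, 310) [-77. -76. -78. -75. -79. -74.] [-49. -49. -47. -46. -42. -42.]
   line cands (330, 320) [-72. -73. -71. -74. -70. -75.] [-47. -46. -45. -43. -42. -39.]
n_19.png 30 0.037 [-2.00000e-04 -7.00000e-04 -4.68056e+01  4.28000e-02]
n_19.png 40 0.041 [ 0.00000e+00 -6.00000e-04 -4.65818e+01  4.14000e-02]
   line cands (320, 320) [-166. -167. -165. -168. -164. -169.] [-21. -21. -21. -20. -20. -19.]
   line cands (325, 310) [-169. -170. -168. -171. -167. -172.] [-21. -21. -21. -21. -20. -19.]
   line cands (330, 320) [-170. -171. -169. -172. -168. -173.] [-20. -20. -20. -20. -19. -19.]
```

View pics/n_19.png

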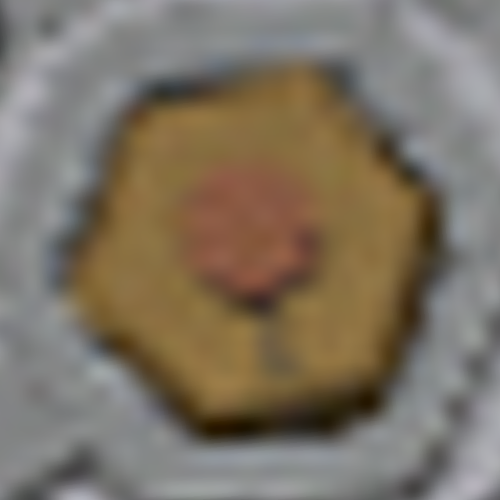

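Nut line is now at about -167° (hexagon -46.7 ≡ -166.7), against about -78° by the same hexagon fit before tightening. That gives 88.5° by hexagon, about 86° by torque onset and 92–97° by line. I add 1.5°, then release and lift off.

```bash
python3 -m handwheel '[[-1,[0.001,0.0006,0],-0.5],[-1,[0.001,0.0006,0],-0.5],[-1,[0.001,0.0006,0],-0.5],[-1,[0,0,0],0],[-1,[0,0,0],0],[0.3,[0,0,0],0],[0.3,[0,0,0],0],[0.3,[0,0,0],0],[0.3,[0,0,0],0],[0.3,[0,0,0],0]]'; python3 -m handwheel '[[0.4,[0,0,0.01],0],[0.4,[0,0,0.02],0],[0.4,[0,0,0.025],0],[0.4,[0,0,0.025],0],[0.4,[0,0,0.025],0],[0.4,[0,0,0.025],0],[0.4,[-0.01,0.03,0],0],[0.4,[-0.01,0.03,0],0],[0.4,[-0.01,0.03,0],0],[0.4,[-0.01,0.03,0],0]]'; python3 s.py; python3 nf.py
python3 - <<'E'
from h import *
p=optics.camera("side");l=proj(p,(.6,.05,.09)).astype(int);q=optics.camera("top");k=proj(q,(.59,.05,.09)).astype(int)
cv2.imwrite("pics/end2.png",np.hstack([cv2.resize(v["pixels"][c[1]-40:c[1]+40,c[0]-35:c[0]+35],(400,457),interpolation=cv2.INTER_CUBIC) for v,c in((q,k),(p,l))])[:,:,::-1])
C=cloud(q);P=C.reshape(-1,3);r=P[:,:2]-[.608,.037];d=np.hypot(*r.T)
for a,b in((.029,.034),(.05,.09),(.1,.16)):
    m=(d>a)&(d<b)&(P[:,2]>.077)&(P[:,2]<.1);print(a,b,m.sum(),np.median(P[m,2]))
E
```

```text
time: 28.42
position: [0.5439, 0.1482, 0.0667]
tool_rot: [2.709, -1.591, 0.0]
ft_force: [-0.1, -0.6, -0.0]
opening: 0.0554
time: 29.25
position: [0.5105, 0.2532, 0.1973]
tool_rot: [-2.715, 1.535, 0.042]
ft_force: [0.6, -0.3, -0.8]
opening: 0.0595
t 29.25 pos [0.5105 0.2532 0.1973] yaw -148.99 F [ 0.6 -0.3 -0.8] T [-0.   -0.    0.04] op 0.0595 q [0.44 0.3  1.79 0.04 1.05 3.02]
  r 0.2371 ang 114.27 M -0.07
0.09 30 0.03988003011692086 [ 1.0000e-03 -3.0000e-04  1.4512e+01  4.3000e-02]
0.09 40 0.04608200440514065 [ 1.20000e-03 -3.00000e-04 -4.52521e+01  4.17000e-02]
0.09 50 0.06373019855207512 [ 1.40000e-03 -3.00000e-04 -4.50504e+01  4.03000e-02]
0.096 30 0.04038991952242415 [-2.00000e-04 -7.00000e-04  1.39696e+01  4.27000e-02]
0.096 40 0.04610028787574479 [ 0.00000e+00 -6.00000e-04 -4.49061e+01  4.14000e-02]
0.096 50 0.06395833786655641 [ 3.00000e-04 -6.00000e-04 -4.52639e+01  4.02000e-02]
20
neck dir 114 -53.39104 mean ang 124.42416465549917
0.029 0.034 116 0.08544171213660269
0.05 0.09 99 0.08452913624298458
0.1 0.16 207 0.08499486904111811
```

View pics/end2.png

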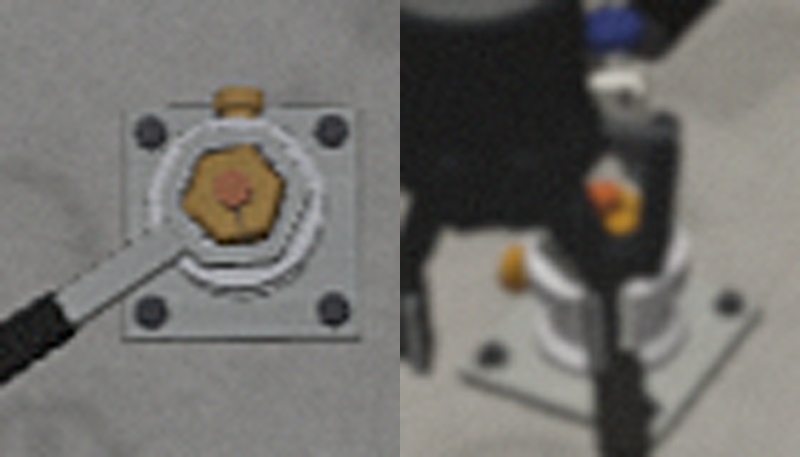

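Joint 6 is near its limit, so I turn back a little. Estimates cluster near 87° (hexagon 87, torque/yaw 87). I regrip the black grip and pull to torque onset: that checks the angle reached directly, and lets me add the missing couple of degrees.

```bash
python3 -m handwheel '[[0.6,[0.003,-0.014,0],1.5],[0.6,[0.003,-0.014,0],1.5],[0.6,[0.003,-0.014,0],0],[0.6,[0.003,-0.014,0],0],[0.6,[0.003,-0.014,0],0],[0.6,[0.003,-0.014,0],0],[0.6,[0.003,-0.014,0],0],[0.6,[0.003,-0.012,0],0],[0.6,[0,0,0],0],[0.6,[0,0,0],0]]'; python3 s.py
python3 - <<'E'
from h import *
q=optics.camera("top")
C=cloud(q);P=C.reshape(-1,3);r=P[:,:2]-[.608,.037];d=np.hypot(*r.T)
m=(d>.04)&(d<.2)&(P[:,2]>.077)&(P[:,2]<.095);print(m.sum(),P[m].mean(0),np.degrees(np.arctan2(*r[m].mean(0)[::-1])))
print(cv2.fitLine(r[m].astype(np.float32),cv2.DIST_HUBER,0,.01,.01).ravel())
E
```

```text
time: 30.23
position: [0.5353, 0.1407, 0.1963]
tool_rot: [-2.753, 1.47, 0.043]
ft_force: [-0.4, 0.6, -0.4]
opening: 0.0682
t 30.23 pos [0.5353 0.1407 0.1963] yaw -146.21 F [-0.4  0.6 -0.4] T [-0.01 -0.02 -0.03] op 0.0682 q [0.23 0.28 1.82 0.04 1.05 2.77]
  r 0.1266 ang 125.04 M -0.03
204 [0.63078826 0.08218897 0.08467585] 63.23873113720977
[ 0.95284027 -0.30347237  0.00539445  0.04613045]
```

```bash
python3 -m handwheel '[[0.6,[0,0,-0.02],0],[0.6,[0,0,-0.02],0],[0.6,[0,0,-0.02],0],[0.6,[0,0,-0.02],0],[0.6,[0,0.001,-0.015],0],[0.6,[-0.001,0.001,-0.015],0],[0.6,[0,0,-0.01],0],[0.6,[0,0,-0.009],0],[0.6,[0,0,0],0],[0.6,[0,0,0],0]]'; python3 s.py;  python3 -m handwheel '[[-1,[0,0,0],0],[-1,[0,0,0],0],[-1,[0,0,0],0],[-1,[0,0,0],0],[-1,[0,0,0],0],[-1,[0,0,0],0],[-1,[0,0,0],0],[-1,[0,0,0],0],[-1,[0,0,0],0],[-1,[0,0,0],0]]'; python3 s.py
```

```text
time: 31.12
position: [0.534, 0.1439, 0.067]
tool_rot: [-2.755, 1.467, 0.044]
ft_force: [-0.3, -0.4, 0.3]
opening: 0.0685
t 31.12 pos [0.534  0.1439 0.067 ] yaw -146.07 F [-0.3 -0.4  0.3] T [-0.03 -0.06 -0.02] op 0.0685 q [0.24 0.46 1.91 0.05 0.78 2.76]
  r 0.13 ang 124.71 M 0.04
time: 31.95
position: [0.5349, 0.1441, 0.0675]
tool_rot: [-2.754, 1.466, 0.041]
ft_force: [3.8, 5.0, 5.3]
opening: 0.0231
t 31.95 pos [0.5349 0.1441 0.0675] yaw -146.08 F [3.8 5.  5.3] T [ 0.7  -0.57  0.55] op 0.0231 q [0.24 0.46 1.91 0.05 0.78 2.75]
  r 0.1296 ang 124.32 M -0.22
```

```bash
python3 -m handwheel '[[-1,[0.00093,0.00064,0],-0.5],[-1,[0.00093,0.00064,0],-0.5],[-1,[0.00093,0.00064,0],-0.5],[-1,[0.00093,0.00064,0],-0.5],[-1,[0,0,0],0],[-1,[0,0,0],0],[-1,[0,0,0],0],[-1,[0,0,0],0],[-1,[0,0,0],0],[-1,[0,0,0],0]]' >/dev/null; python3 s.py;python3 -m handwheel '[[-1,[0.00095,0.00061,0],-0.5],[-1,[0.00095,0.00061,0],-0.5],[-1,[0.00095,0.00061,0],-0.5],[-1,[0,0,0],0],[-1,[0,0,0],0],[-1,[0,0,0],0],[-1,[0,0,0],0],[-1,[0,0,0],0],[-1,[0,0,0],0],[-1,[0,0,0],0]]' >/dev/null; python3 s.py
```

```text
t 32.78 pos [0.5375 0.146  0.0672] yaw -148.01 F [-0.8  1.6  7.4] T [ 0.16 -0.19  0.94] op 0.0228 q [0.24 0.46 1.9  0.05 0.79 2.79]
  r 0.1298 ang 122.92 M 0.92
t 33.62 pos [0.5393 0.1472 0.067 ] yaw -149.46 F [-2.7 -1.8 10.3] T [-0.23  0.21  1.33] op 0.0224 q [0.24 0.47 1.89 0.05 0.79 2.82]
  r 0.1299 ang 121.93 M 1.75
```

Same torque as the original onset (1.75 vs 1.70 N m) occurs 86.0° of yaw later (85.5° by position), so about 86° is done. I pull 3.7° more and release.

```bash
python3 -m handwheel '[[-1,[0.00098,0.00057,0],-0.5],[-1,[0.00098,0.00057,0],-0.5],[-1,[0.00098,0.00057,0],-0.5],[-1,[0.00098,0.00057,0],-0.5],[-1,[0.00098,0.00057,0],-0.5],[-1,[0.00098,0.00057,0],-0.5],[-1,[0.00098,0.00057,0],-0.5],[-1,[0.0004,0.0002,0],-0.2],[-1,[0,0,0],0],[-1,[0,0,0],0]]' >/dev/null; python3 s.py;python3 -m handwheel '[[-1,[0,0,0],0],[0.4,[0,0,0],0],[0.4,[0,0,0],0],[0.4,[0,0,0],0],[0.4,[0,0,0],0],[0.4,[0,0,0],0],[0.4,[0,0,0.01],3],[0.4,[0,0,0.02],3],[0.4,[0,0,0.025],0],[0.4,[0,0,0.025],0]]'; python3 -m handwheel '[[0.4,[0,0,0.025],0],[0.4,[0,0,0.025],3],[0.4,[-0.01,0.02,0],3],[0.4,[-0.01,0.03,0],3],[0.4,[-0.01,0.03,0],3],[0.4,[-0.01,0.03,0],3],[0.4,[-0.01,0.03,0],3],[0.4,[-0.01,0.03,0],3],[0.4,[0,0,0],0],[0.4,[0,0,0],0]]'; python3 s.py;python3 nf.py;python3 - <<'E'
from h import *
q=optics.camera("top");p=optics.camera("side");im=q["pixels"][90:290,120:390];save(q,"fin.png",(120,90,390,290),2.5)
C=cloud(q);P=C.reshape(-1,3);r=P[:,:2]-[.608,.037];d=np.hypot(*r.T)
for a,b in((.029,.034),(.05,.09),(.1,.16)):
    m=(d>a)&(d<b)&(P[:,2]>.077)&(P[:,2]<.1)&(r[:,1]<.14);print(a,b,m.sum(),np.median(P[m,2]))
E
```

```text
t 34.45 pos [0.5457 0.1512 0.0668] yaw -153.13 F [-5.5 -1.9 11.9] T [-0.37  0.62  1.57] op 0.0228 q [0.25 0.47 1.88 0.05 0.8  2.89]
  r 0.1301 ang 118.59 M 2.31
time: 35.28
position: [0.5473, 0.1521, 0.1473]
tool_rot: [-2.74, 1.496, 0.045]
ft_force: [1.4, -0.1, -0.4]
opening: 0.0599
time: 36.12
position: [0.4872, 0.3234, 0.1968]
tool_rot: [-2.972, 0.97, 0.049]
ft_force: [0.2, 0.3, 0.2]
opening: 0.0594
t 36.12 pos [0.4872 0.3234 0.1968] yaw -126.16 F [0.2 0.3 0.2] T [ 0.02 -0.    0.01] op 0.0594 q [0.56 0.33 1.75 0.04 1.07 2.75]
  r 0.3109 ang 112.87 M -0.08
0.09 30 0.03927938019228974 [ 9.00000e-04 -5.00000e-04  1.05659e+01  4.29000e-02]
0.09 40 0.04507258968423985 [ 1.20000e-03 -4.00000e-04  1.06771e+01  4.16000e-02]
0.09 50 0.06906913398763458 [ 1.50000e-03 -3.00000e-04  1.10418e+01  4.04000e-02]
0.096 30 0.039948859413772686 [-2.00000e-04 -7.00000e-04 -4.94962e+01  4.27000e-02]
0.096 40 0.04504190178409678 [ 1.0000e-04 -6.0000e-04 -4.9068e+01  4.1400e-02]
0.096 50 0.06869049181283991 [ 3.00000e-04 -5.00000e-04  1.09356e+01  4.01000e-02]
24
neck dir 112 -56.582157 mean ang 121.78144087596013
0.029 0.034 123 0.08537270581568034
0.05 0.09 101 0.08449541477585908
0.1 0.16 206 0.08481092230697848
```

View pics/fin.png

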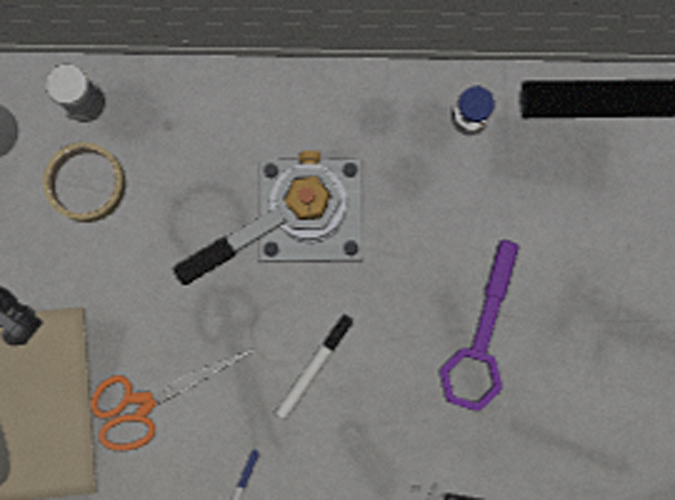

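```bash
python3 -c "from cell import ticket;print(ticket.close_job())"
```

```text
the job is handed in; nothing more can be done
None
```

I ran the nut down with the fingers to its stop, set the ring wrench over it and let go. I then took the wrench by the black grip and pulled the nut about a quarter turn clockwise. It went in two pulls: the first came to about 86°, so I let go, gripped again and pulled the last few degrees. The job is handed in at about 36 s of the 64 s allowed.

**Finger-tight:** torque jumped from about 0 to 1.64 N m, below the 1.8 N m needed to tighten further.

**Quarter turn:** three checks did not fully agree:
- **Torque onset and tool yaw:** 89.7°.
- **Hexagon fit in the top picture:** about 91°.
- **Dark line on the nut:** it read 5–10° higher than the other checks after the first pull and I did not repeat it at the end. The nut covers few pixels, so I gave it little weight.

**Wrench:** it sits flat. The top surface measures 84.5–85.4 mm at the ring, neck and grip, against the expected 86 mm, and the gripper is clear of it.

**Bystanders:** the marker, scissors, tape and jar, and the purple look-alike, look undisturbed in the last picture.

**Joint 6:** it read 3.02, the edge of its range, for a moment after the first release, so I turned it back.

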